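# Lay the taxi's stripped-down parts on their silhouette pads

## Task

Lay out the four bare tin parts of the stripped-down toy for inspection: put the large rim, the small rim, the clockwork motor and the axle beam each flat on the cork pad that carries its own silhouette, centred on it, with the motor and the beam turned to lie along theirs. Leave the yellow taxi and the screwdriver where they are.

Things in the scene. Friction and masses are not known exactly. Their poses are not given: they have to be found in the camera images.
- rim_large_mid (a point): Large wheel rim of bare tin, a disc 58 mm across and 22 mm high lying flat, with a sunk face and a hub. Origin at its centre, 11 mm above its underside; z up along its axle.
- rim_small_mid (a point): Small wheel rim of bare tin, a disc 36 mm across and 22 mm high lying flat, with a sunk face and a hub. Origin at its centre, 11 mm above its underside; z up along its axle.
- motor_mid (a point): Clockwork motor of bare tin: an oblong frame 62 mm long (x), 34 mm wide (y) and 24 mm high, brass gears between two upright side plates. Origin at its centre, 12 mm above its underside. The same either way round.
- beam_mid (a point): Axle beam of bare tin: a flat bar with a round eye at each end, like a bone; 88 mm long (x), 16 mm wide (y) for 38 mm in the middle, 28 mm across the eyes, 18 mm thick. Origin at its centre, 9 mm above its underside. The same either way round.
- pad_rim_large_mid (a point): Pad of the large rim: 108 x 76 x 5 mm walnut-edged cork pad, fixed to the bench, with a dark silhouette in its middle, true to size: a disc 58 mm across. Origin at the centre of the silhouette, on the pad's upper face (5 mm above the bench); x along the pad's long side, z up.
- pad_rim_small_mid (a point): Pad of the small rim: 108 x 76 x 5 mm walnut-edged cork pad, fixed to the bench, with a dark silhouette in its middle, true to size: a disc 36 mm across. Origin at the centre of the silhouette, on the pad's upper face (5 mm above the bench); x along the pad's long side, z up.
- pad_motor_mid (a point): Pad of the motor: 108 x 76 x 5 mm walnut-edged cork pad, fixed to the bench, with a dark silhouette in its middle, true to size: an oblong 62 x 34 mm. Origin at the centre of the silhouette, on the pad's upper face (5 mm above the bench); x along the pad's long side, z up. The silhouette's length lies along x.
- pad_beam_mid (a point): Pad of the axle beam: 108 x 76 x 5 mm walnut-edged cork pad, fixed to the bench, with a dark silhouette in its middle, true to size: an 88 mm bone shape, a bar with a round eye at each end. Origin at the centre of the silhouette, on the pad's upper face (5 mm above the bench); x along the pad's long side, z up. The silhouette's length lies along x.
- taxi: Bystander: battered yellow tin taxi, 120 mm long (x), 57 mm wide, 52 mm high, loose. Origin under its middle, on the bench.
- screwdriver: Bystander: steel jeweller's screwdriver with a brass ferrule, 130 mm long (x), about 10 mm thick, loose. Origin under its middle, on the bench.
Things that resemble listed ones, but are neither listed nor needed, are in the scene too. Leave any pink or red look-alike of the part that bears pad_beam_mid alone.

How it is judged:
At the end, for the whole second after the job is handed in: Each of the four parts lies flat and at rest on its own pad, its centre within 12 mm of the silhouette's centre; the motor and the beam lie within 0.25 rad of their silhouettes' length, either way round (horizontal distance between rim_large_mid and pad_rim_large_mid below 0.012 m and z of rim_large_mid in the frame of pad_rim_large_mid between 0.008 and 0.014 m and angle between each of rim_large_mid, rim_small_mid, motor_mid, beam_mid's own z axis and vertical below 0.1 rad and linear speed of each of rim_large, rim_small, motor, beam below 0.01 m/s and horizontal distance between rim_small_mid and pad_rim_small_mid below 0.012 m and z of rim_small_mid in the frame of pad_rim_small_mid between 0.008 and 0.014 m and horizontal distance between motor_mid and pad_motor_mid below 0.012 m and z of motor_mid in the frame of pad_motor_mid between 0.009 and 0.015 m and angle between the x axis of motor_mid and the x axis of pad_motor_mid, either way round below 0.25 rad and horizontal distance between beam_mid and pad_beam_mid below 0.012 m and z of beam_mid in the frame of pad_beam_mid between 0.006 and 0.012 m and angle between the x axis of beam_mid and the x axis of pad_beam_mid, either way round below 0.25 rad); the robot touches nothing.
It fails at once if the taxi is moved by more than 15 mm (distance of taxi from where it was at the start of the episode above 0.015 m).
It fails at once if the screwdriver is moved by more than 15 mm (distance of screwdriver from where it was at the start of the episode above 0.015 m).
It also fails if it takes over 96 s, if anything falls off the work surface, if the arm or the gripper's body presses on something with over 40 N, if the wrist force passes 120 N, or if a joint passes its speed limit or range.

## Robot

A 7-joint arm with a two-finger parallel gripper is mounted at the origin on the work surface. World frame = base frame: x ahead of the robot, y to its left, z up, the work surface at z = 0. Lengths are in m, angles in rad, forces in N, time in s.
With the tool pointing down it reaches from about 0.375 to 0.925 m from the base axis. Payload 3.1 kg.
Tool frame: the origin (TCP) lies midway between the tips of the shut fingers; the grasp point (between the pads) lies arm.grip_depth behind it (arm.grip_depth is the distance from the TCP to the grasp point, in m); z points along the fingers, y is the direction in which the jaws open and shut (so a half turn about z gives the same grasp; the last joint's range is limited). The gripper opens to 85 mm and grips with 20 to 120 N. Pads are 22 mm wide; open, the fingers measure 114 mm over their backs; the gripper's body (76 mm by 85 mm) begins 54 mm behind the grasp point. The pads swing forward as they close: fully open they stand 13 mm farther back than shut.
Start: joints at [-0.098, 0.383, 0.044, 1.598, -0.018, 1.161, -0.05], TCP at [0.65, 0, 0.231] pointing down, gripper open.
Joint ranges: [-2.61, 2.61], [-0.41, 2.15], [-1.48, 1.57], [0, 2.5], [-1.57, 4.71], [0.05, 1.97], [-2.85, 2.85]. Speed limits (rad/s): [2.79, 2.79, 3.14, 3.14, 3.14, 3.14, 3.14].

## Interface

Orientations are given as [roll, pitch, yaw] about the fixed x, y, z axes, in that order (R = Rz(yaw) Ry(pitch) Rx(roll)).
In Python, from rig import arm, optics gives the robot as it stands. The module is installed in compiled form; this text tells all that it offers.
- The arm moves only by the shell command python3 -m inch 'ROWS' [FORCE]. ROWS is JSON, a list of rows, each an object of numbers: "tx", "ty", "tz": the shift along the world's x, y, z in cm; "yaw": the turn about the world's z in degrees; "jaw": the opening, from 0 (shut) to 1 (fully open). A call has 1 to 8 rows; each row shifts and turns the commanded pose from where the row before left it; what a row does not reach is not made up. A row lasts 1/10 s, in which the tool goes at most 50 mm and 8.59 degrees, less where a joint would pass 70% of its speed; a pose out of reach is approached as far as the arm can. A call is refused whole if a number of a shift passes 5 or a number of a turn 8.59, either way. A call with a gripper value outside its range is refused whole. The fingers move at their own pace and stop on an object; FORCE is the grip in N (left out, the last holds). Time passes only in rows, so rows that do not move let the fingers close. It gives the time, the measured TCP pose, the force and the opening at its end, in the units of the state.
- arm.read_state(): the state, without advancing time (a new reading comes with each control period).
- optics.read_camera(name): name is "scene" or "side" or "wrist"; returns a dict with "color" (400x640x3 uint8, red, green, blue), "mtx" (3x3 intrinsics, pixels), "distortion" ([k1, k2, p1, p2, k3] as OpenCV has them; the pictures are not rectified), "R" (3x3) and "t" (3): a world point X has camera coordinates R X + t. Camera axes: x right, y down, z forward; pixel columns grow to the right and rows downward; lengths in m; the calibration is good to about 2 mm. A picture is of the moment at which its call begins. There is no depth.
- arm.sign_off(): hands the job in, once; it reports no verdict.
The state is a dict: "time": time; "qpos": joint angles; "joint_velocities": joint speeds; "tau": joint torques, N m; "ee_pos": TCP position; "tcp_rot": TCP orientation; "contact_force": force on the tool from outside, world axes, zero at the start; "wrist_torque": the same for the moment, N m; "width": opening from 0.0 (shut) to 1.0 (fully open).
Only numpy, scipy, OpenCV 4.12 (cv2) and the standard library are available. Lean on these libraries where they do the work, as an engineer would, in place of code of your own. Each camera call takes 0.05 s, during which the arm holds its last target.

## Working session

There is one attempt and no reset: what is moved stays moved. The work goes in short steps, Python scripts to look and compute and a shell command to move; the robot and the scene stay as the last step left them, time stands still between calls to the robot, and variables do not carry over. Pictures are saved under pics/ and viewed, and the job is handed in when it is done.

```bash
mkdir -p pics
python3 - <<'E'
from rig import arm, optics
import cv2
s=arm.read_state(); print(s, arm.grip_depth)
for n in ["scene","side","wrist"]:
    c=optics.read_camera(n); cv2.imwrite(f"pics/{n}0.png",c["color"][:,:,::-1]); print(n,c["mtx"].tolist(),c["distortion"],c["R"].tolist(),c["t"])
E
```

```text
{'time': 0.0, 'qpos': array([-0.09780028,  0.38386776,  0.04384657,  1.59962954, -0.01789992,
        1.16120642, -0.04988855]), 'joint_velocities': array([-3.90614967e-04,  4.73046091e-04, -2.01943006e-04,  4.66505385e-05,
        1.01961264e-03,  5.05571711e-04, -1.37913028e-04]), 'tau': array([-8.41360106e-04, -4.33466363e+01,  1.02427706e+00, -2.49513745e+01,
        1.06121189e-02,  1.12996699e-02, -5.17373280e-06]), 'ee_pos': array([ 6.49024763e-01, -1.59735060e-05,  2.29840475e-01]), 'tcp_rot': array([-3.13887854e+00,  1.52239100e-04,  1.57087544e+00]), 'contact_force': array([-0.6260327 , -0.04541779,  0.21072965]), 'wrist_torque': array([-0.04648555,  0.00272855,  0.0056537 ]), 'width': 1.0030567777533455} 0.0187
scene [[418.11410234006536, 0.0, 321.7866563677025], [0.0, 418.11410234006536, 199.35030241384422], [0.0, 0.0, 1.0]] [-0.02240125  0.          0.          0.          0.        ] [[-0.2201646169175199, 0.9754525068082847, -0.004466365300232105], [0.6565405348272747, 0.14479506748863083, -0.7402627334667597], [-0.7214444313918278, -0.1659120109949737, -0.672302861083
[... 173 characters left out ...]
.          0.          0.          0.        ] [[0.9084939828641074, -0.41777511891208996, 0.01013080044716653], [-0.2831976026579345, -0.6333066427873634, -0.7202234473065963], [0.3073073395617324, 0.6514496497960437, -0.6936681864062256]] [-0.36594104  0.2203116   1.10249751]
wrist [[322.3886307950611, 0.0, 318.57778129083505], [0.0, 322.3886307950611, 196.15877456605594], [0.0, 0.0, 1.0]] [-0.00933231  0.          0.          0.          0.        ] [[0.9999963606092758, -0.00027715748325740625, -0.0026836452701479805], [0.0006189182588099533, -0.9446144511349397, 0.32818158943979214], [-0.0026259680872822385, -0.32818205601581696, -0.94461084177604]] [-0.64826766 -0.04157323  0.38248442]
```

View pics/scene0.png

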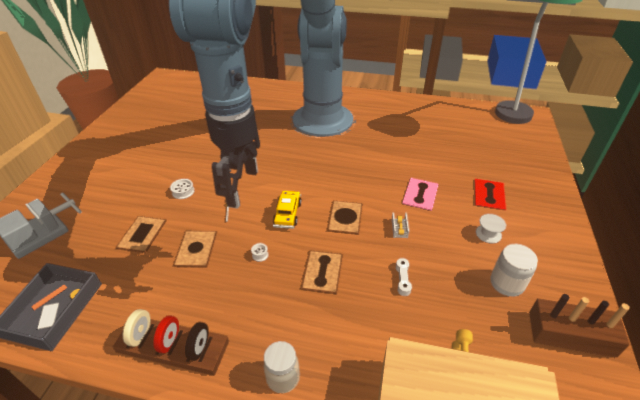

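View pics/side0.png

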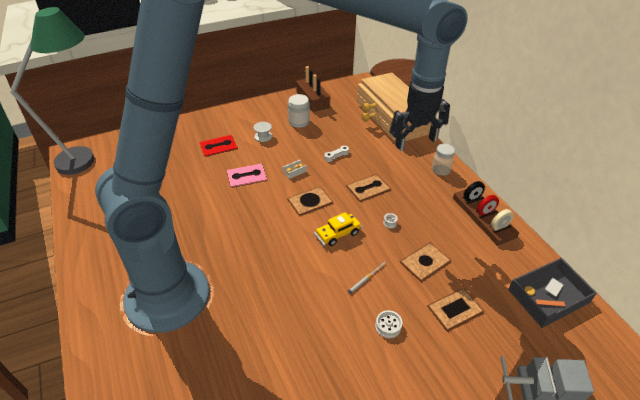

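View pics/wrist0.png

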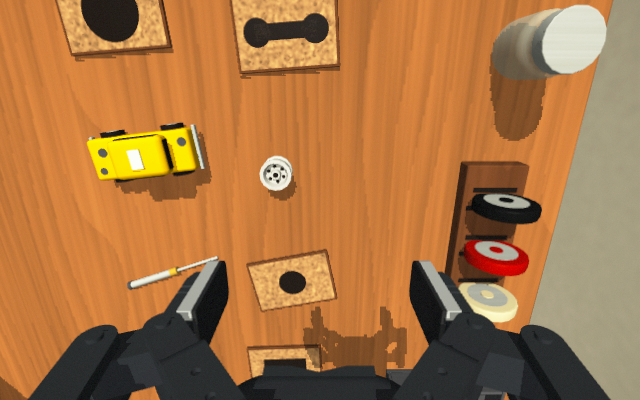

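The four cork pads in the scene view:
- Motor pad at (142,234)
- Small rim pad at (196,248)
- Large rim pad at (346,216)
- Beam pad at (323,271). The bone silhouettes at (421,194) pink and (490,194) red are look-alikes; only the cork one with the walnut edge fits the description.

The parts are the large rim (182,188), small rim (260,252), motor (400,225) and beam (403,277). Wheels on the rack at (140–200,340) are coloured and standing upright, so they are not the bare tin rims.

```bash
cat > h.py <<'E'
import numpy as np, cv2
from rig import arm, optics
def cam(n,save=None):
    c=optics.read_camera(n); c["bgr"]=np.ascontiguousarray(c["color"][:,:,::-1])
    if save: cv2.imwrite("pics/"+save,c["bgr"])
    return c
def plane(c,px,z):
    p=cv2.undistortPoints(np.float64(px).reshape(-1,1,2),c["mtx"],c["distortion"]).reshape(-1,2)
    d=np.c_[p,np.ones(len(p))]@c["R"]; o=-c["R"].T@c["t"]
    return (o+d*((z-o[2])/d[:,2])[:,None])[:,:2]
def proj(c,X):
    r,_=cv2.Rodrigues(c["R"]); return cv2.projectPoints(np.float64(X).reshape(-1,1,3),r,c["t"],c["mtx"],c["distortion"])[0].reshape(-1,2)
def blob(m,near,maxd=25):
    "component whose centroid is nearest the pixel"
    n,l,s,ce=cv2.connectedComponentsWithStats(m.astype(np.uint8))
    k=[i for i in range(1,n) if s[i,4]>12]
    i=min(k,key=lambda i:np.hypot(*(ce[i]-near)))
    return (l==i).astype(np.uint8)
def rect(c,m,z):
    ct=max(cv2.findContours(m,cv2.RETR_EXTERNAL,cv2.CHAIN_APPROX_NONE)[0],key=len).reshape(-1,2)
    P=plane(c,ct,z)
    (x,y),(w,h),a=cv2.minAreaRect(np.float32(P*1000))
    if w<h: w,h,a=h,w,a+90
    ys,xs=np.nonzero(m); cen=plane(c,np.c_[xs,ys],z).mean(0)
    return dict(rc=(round(x,1),round(y,1)),size=(round(w,1),round(h,1)),deg=round((a+90)%180-90,1),mean=(cen*1000).round(1))
def dark(c): return c["bgr"].max(2)<70
def tin(c):
    h=cv2.cvtColor(c["bgr"],cv2.COLOR_BGR2HSV); return (h[...,1]<70)&(h[...,2]>90)
E
python3 - <<'E'
from h import *
for n,near in [("scene",dict(motor=(142,234),small=(196,248),large=(346,216),beam=(323,271))),("side",dict(motor=(456,309),small=(426,261),large=(311,200),beam=(368,187)))]:
    c=cam(n)
    for k,p in near.items():
        print(n,"pad",k,rect(c,blob(dark(c),p),.005))
for n,near in [("scene",dict(motor=(400,225,.024),small=(260,252,.022),large=(182,188,.022),beam=(403,277,.018))),("side",dict(motor=(293,169,.024),small=(391,221,.022),large=(389,324,.022),beam=(337,153,.018)))]:
    c=cam(n)
    for k,p in near.items():
        print(n,"part",k,rect(c,blob(tin(c),p[:2]),p[2]), plane(c,p[:2],p[2]/2)[0].round(3))
    w=[cv2.resize(c["bgr"][int(p[1])-25:int(p[1])+25,int(p[0])-25:int(p[0])+25],(300,300),interpolation=2) for p in near.values()]
    cv2.imwrite(f"pics/crop_{n}.png",np.vstack([np.hstack(w[:2]),np.hstack(w[2:])]))
E
```

```text
scene pad motor {'rc': (597.3, -313.2), 'size': (53.1, 26.2), 'deg': 2.5, 'mean': array([ 597.8, -313.1])}
scene pad small {'rc': (611.2, -165.1), 'size': (26.6, 23.4), 'deg': -51.3, 'mean': array([ 611.6, -165.4])}
scene pad large {'rc': (-100.0, -62.0), 'size': (78.5, 19.3), 'deg': 63.1, 'mean': array([-100.3,  -64.2])}
scene pad beam {'rc': (611.2, -165.1), 'size': (26.6, 23.4), 'deg': -51.3, 'mean': array([ 611.6, -165.4])}
side pad motor {'rc': (599.6, -313.2), 'size': (59.2, 31.3), 'deg': 2.2, 'mean': array([ 599.2, -313.5])}
side pad small {'rc': (613.1, -165.9), 'size': (31.4, 28.9), 'deg': -24.7, 'mean': array([ 613.6, -165.6])}
side pad large {'rc': (438.0, 154.9), 'size': (51.4, 51.0), 'deg': -78.5, 'mean': array([438. , 155.3])}
side pad beam {'rc': (616.5, 136.4), 'size': (80.8, 22.2), 'deg': 4.7, 'mean': array([615.4, 136.5])}
scene part motor {'rc': (457.3, 290.5), 'size': (72.8, 34.9), 'deg': 9.9, 'mean': array([464.3, 291.3])} [0.446 0.291]
scene part small {'rc': (606.6, -8.2), 'size': (50.2, 33.8), 'deg': 31.6, 'mean': array([607. ,  -8.6])} [ 0.598 -0.011]
scene part large {'rc': (444.6, -279.0), 'size': (80.0, 53.7), 'deg': 34.2, 'mean': array([ 444.6, -278.3])} [ 0.432 -0.287]
scene part beam {'rc': (601.1, 311.0), 'size': (93.4, 27.1), 'deg': 7.3, 'mean': array([603.2, 310.2])} [0.597 0.31 ]
side part motor {'rc': (442.1, 275.7), 'size': (71.5, 56.4), 'deg': 9.8, 'mean': array([439.7, 272.3])} [0.443 0.289]
side part small {'rc': (592.8, -21.7), 'size': (51.9, 33.0), 'deg': 53.2, 'mean': array([593.5, -22. ])} [ 0.601 -0.017]
side part large {'rc': (430.7, -291.9), 'size': (69.4, 55.0), 'deg': 58.7, 'mean': array([ 429.9, -293. ])} [ 0.435 -0.289]
side part beam {'rc': (593.3, 299.1), 'size': (95.1, 43.3), 'deg': 8.7, 'mean': array([591.3, 298.1])} [0.599 0.309]
```

View pics/crop_scene.png

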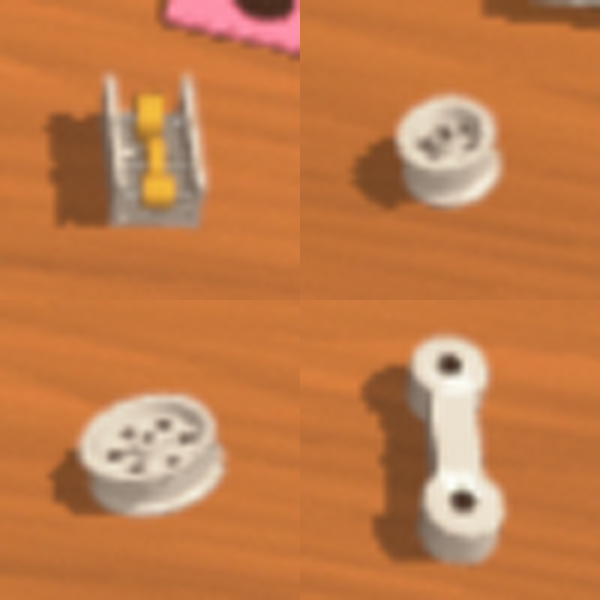

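View pics/crop_side.png

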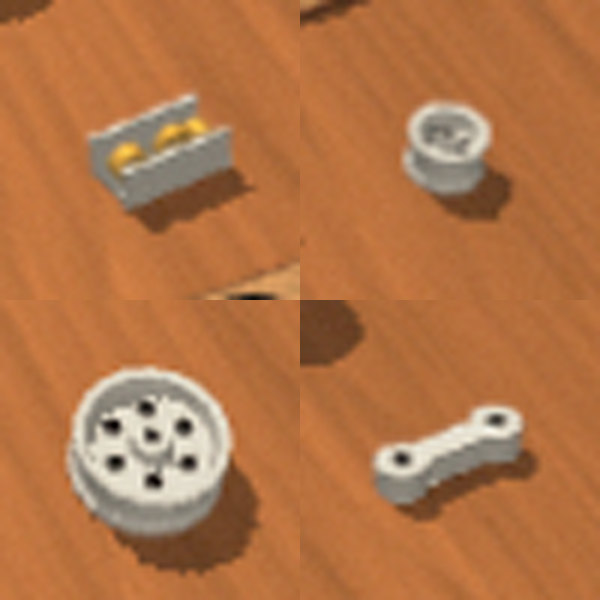

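Run:
```python
from h import *
c=cam("wrist")
print("small",rect(c,blob(tin(c),(276,173)),.011),rect(c,blob(tin(c),(276,173)),.022))
print("padsmall",rect(c,blob(dark(c),(292,282)),.005))
print("padbeam",rect(c,blob(dark(c),(286,28)),.005))
c=cam("scene"); d=c["bgr"].max(2)<90
print("scene padbeam",rect(c,blob(d,(323,271)),.005),"padlarge",rect(c,blob(d,(346,216)),.005))
for k,p in dict(motor=(400,225,.012),small=(260,252,.011),large=(182,188,.011),beam=(403,277,.009)).items(): print(k,rect(c,blob(tin(c),p[:2]),p[2]))
h=cv2.cvtColor(c["bgr"],cv2.COLOR_BGR2HSV)
y=blob((h[...,0]>23)&(h[...,0]<35)&(h[...,1]>180)&(h[...,2]>150),(288,208)); print("taxi",rect(c,y,.03))
s=cam("side")
for k,p in dict(motor=(293,169,.012),small=(391,221,.011),large=(389,324,.011),beam=(337,153,.009)).items(): print("side",k,rect(s,blob(tin(s),p[:2]),p[2]))
print("screwdriver side",plane(s,[(350,291),(385,264)],.005).round(3), "tray near",plane(s,[(511,291),(541,324)],.02).round(3),"vise",plane(s,[(505,375)],.03))
```

```text
small {'rc': (598.7, -11.6), 'size': (41.9, 36.1), 'deg': 62.6, 'mean': array([598.7, -11.3])} {'rc': (600.2, -8.7), 'size': (40.6, 35.0), 'deg': 62.6, 'mean': array([600.2,  -8.3])}
padsmall {'rc': (613.0, -163.1), 'size': (33.5, 32.9), 'deg': -0.9, 'mean': array([ 613. , -163.1])}
padbeam {'rc': (614.3, 138.5), 'size': (86.2, 26.4), 'deg': 4.1, 'mean': array([614.7, 138.8])}
scene padbeam {'rc': (613.3, 136.3), 'size': (81.2, 22.3), 'deg': 4.3, 'mean': array([614.8, 136.8])} padlarge {'rc': (434.5, 154.6), 'size': (50.3, 46.1), 'deg': -77.6, 'mean': array([434.8, 154.7])}
motor {'rc': (445.2, 290.9), 'size': (74.0, 35.5), 'deg': 9.9, 'mean': array([452.4, 291.6])}
small {'rc': (598.5, -13.4), 'size': (50.4, 34.4), 'deg': 25.4, 'mean': array([598.4, -12.8])}
large {'rc': (433.3, -287.3), 'size': (81.1, 54.8), 'deg': 35.3, 'mean': array([ 433.4, -286.7])}
beam {'rc': (594.0, 310.8), 'size': (94.0, 27.0), 'deg': 9.4, 'mean': array([595.6, 310.8])}
taxi {'rc': (436.4, 9.7), 'size': (67.0, 42.5), 'deg': 3.9, 'mean': array([437.7,   9.9])}
side motor {'rc': (447.2, 289.0), 'size': (72.5, 57.2), 'deg': 9.8, 'mean': array([444.9, 285.5])}
side small {'rc': (600.1, -14.0), 'size': (50.3, 32.6), 'deg': 59.9, 'mean': array([600. , -13.5])}
side large {'rc': (435.2, -286.6), 'size': (70.2, 55.7), 'deg': 58.7, 'mean': array([ 434.6, -287.6])}
side beam {'rc': (598.4, 309.3), 'size': (95.6, 43.7), 'deg': 8.7, 'mean': array([596.1, 308.3])}
screwdriver side [[ 0.399 -0.17 ]
 [ 0.516 -0.134]] tray near [[ 0.739 -0.339]
 [ 0.742 -0.44 ]] vise [[ 0.58179695 -0.50259871]]
```

```bash
python3 -m inch '[{"tx":-2.5,"ty":-0.7,"tz":-4},{"tx":-2.5,"ty":-0.6,"tz":-4},{"tz":-4.5},{"tz":-4.5},{},{}]' 40
python3 - <<'E'
from h import *
cam("wrist","w1.png")
E
```

```text
invalid input at $[0]: expected keys tx, ty, tz, yaw, jaw
```

View pics/w1.png

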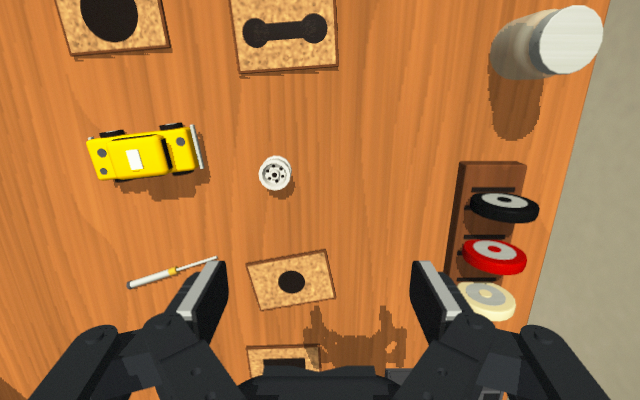

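```bash
python3 -m inch '[{"tx":-2.5,"ty":-0.7,"tz":-4,"yaw":0,"jaw":1},{"tx":-2.5,"ty":-0.6,"tz":-4,"yaw":0,"jaw":1},{"tx":0,"ty":0,"tz":-4.5,"yaw":0,"jaw":1},{"tx":0,"ty":0,"tz":-4.5,"yaw":0,"jaw":1},{"tx":0,"ty":0,"tz":0,"yaw":0,"jaw":1},{"tx":0,"ty":0,"tz":0,"yaw":0,"jaw":1}]' 40
python3 - <<'E'
from h import *
cam("wrist","w2.png")
E
```

```text
time: 1.15
ee_pos: [0.5997, -0.013, 0.061]
tcp_rot: [-3.14, 0.0, 1.571]
contact_force: [0.2, -0.7, 0.6]
width: 0.997
```

View pics/w2.png

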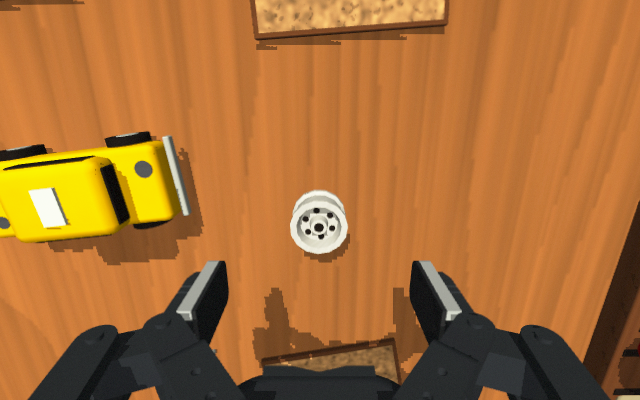

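The rim hub at (319,227) is centred between the fingers (columns 215 and 425). I'll descend and grip.

```bash
python3 - <<'E'
from h import *
c=cam("wrist"); print(plane(c,[(319,227)],.018))
E
python3 -m inch '[{"tx":0,"ty":0,"tz":-3,"yaw":0,"jaw":1},{"tx":0,"ty":0,"tz":-2.7,"yaw":0,"jaw":1},{"tx":0,"ty":0,"tz":0,"yaw":0,"jaw":0.6},{"tx":0,"ty":0,"tz":0,"yaw":0,"jaw":0},{"tx":0,"ty":0,"tz":0,"yaw":0,"jaw":0},{"tx":0,"ty":0,"tz":0,"yaw":0,"jaw":0},{"tx":0,"ty":0,"tz":0,"yaw":0,"jaw":0},{"tx":0,"ty":0,"tz":0,"yaw":0,"jaw":0}]' 40
```

```text
[[ 0.60194159 -0.01310764]]
time: 2.05
ee_pos: [0.6027, -0.013, 0.0072]
tcp_rot: [3.136, -0.0, 1.571]
contact_force: [-1.2, -0.1, 6.8]
width: 0.404
```

```bash
python3 -m inch '[{"tx":0,"ty":0,"tz":2,"yaw":0,"jaw":0},{"tx":0,"ty":0,"tz":4,"yaw":0,"jaw":0},{"tx":0,"ty":0,"tz":0,"yaw":0,"jaw":0},{"tx":0,"ty":0,"tz":0,"yaw":0,"jaw":0}]' 40;  python3 - <<'E'
from h import *
cam("wrist","w3.png");cam("side","s3.png")
E
```

```text
time: 2.45
ee_pos: [0.6017, -0.013, 0.0664]
tcp_rot: [3.137, -0.0, 1.571]
contact_force: [0.3, -1.2, -0.1]
width: 0.403
```

View pics/w3.png

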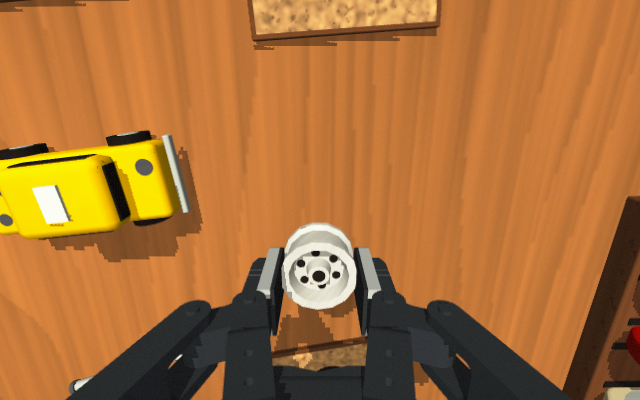

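View pics/s3.png

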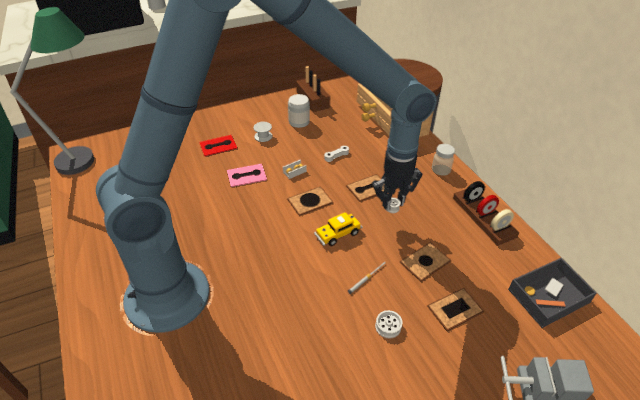

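Rim is held, hub at (319,275) between the pads.

```bash
python3 - <<'E'
from h import *
c=cam("wrist"); m=blob(tin(c),(319,265)); print(plane(c,[(319,275)],.077), arm.read_state()["ee_pos"])
E
python3 -m inch '[{"tx":0.4,"ty":-4,"tz":1,"yaw":0,"jaw":0},{"tx":0.4,"ty":-4,"tz":0,"yaw":0,"jaw":0},{"tx":0.3,"ty":-4,"tz":0,"yaw":0,"jaw":0},{"tx":0,"ty":-3.2,"tz":0,"yaw":0,"jaw":0},{"tx":0,"ty":0,"tz":-3,"yaw":0,"jaw":0},{"tx":0,"ty":0,"tz":0,"yaw":0,"jaw":0},{"tx":0,"ty":0,"tz":0,"yaw":0,"jaw":0}]' 40;  python3 - <<'E'
from h import *
cam("wrist","w4.png")
E
```

```text
[[ 0.59915057 -0.01101099]] [ 0.59875531 -0.01296601  0.06319154]
time: 3.3
ee_pos: [0.6091, -0.1634, 0.0422]
tcp_rot: [-3.137, -0.002, 1.572]
contact_force: [0.8, 0.8, -0.2]
width: 0.4
```

View pics/w4.png

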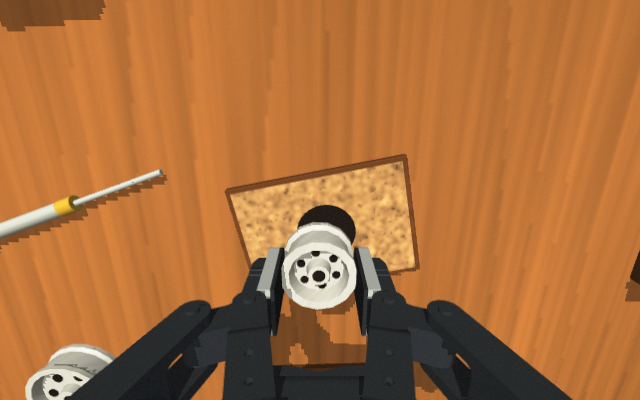

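```bash
python3 -m inch '[{"tx":0.35,"ty":-0.2,"tz":-1.5,"yaw":0,"jaw":0},{"tx":0,"ty":0,"tz":-1.3,"yaw":0,"jaw":0},{"tx":0,"ty":0,"tz":0,"yaw":0,"jaw":0},{"tx":0,"ty":0,"tz":0,"yaw":0,"jaw":0},{"tx":0,"ty":0,"tz":0,"yaw":0,"jaw":0}]' 40;  python3 - <<'E'
from h import *
cam("side","s5.png");c=cam("wrist","w5.png"); s=arm.read_state(); print(s["ee_pos"],s["contact_force"])
E
```

```text
time: 3.85
ee_pos: [0.6148, -0.167, 0.0165]
tcp_rot: [3.141, 0.0, 1.571]
contact_force: [-0.1, -0.2, 0.5]
width: 0.402
[ 0.61504082 -0.16710543  0.01689247] [0.48136439 0.19034433 0.02905818]
```

View pics/w5.png

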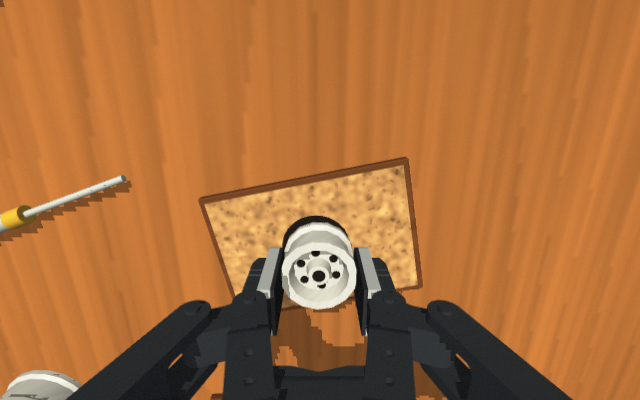

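```bash
python3 -m inch '[{"tx":-0.2,"ty":0.1,"tz":-0.7,"yaw":0,"jaw":0},{"tx":0,"ty":0,"tz":0,"yaw":0,"jaw":0},{"tx":0,"ty":0,"tz":0,"yaw":0,"jaw":0.7},{"tx":0,"ty":0,"tz":0,"yaw":0,"jaw":0.7},{"tx":0,"ty":0,"tz":0,"yaw":0,"jaw":0.7},{"tx":0,"ty":0,"tz":4,"yaw":0,"jaw":0.7},{"tx":0,"ty":0,"tz":4.5,"yaw":0,"jaw":1},{"tx":0,"ty":0,"tz":4.5,"yaw":0,"jaw":1}]' 40;  python3 -m inch '[{"tx":-4,"ty":-2.5,"tz":0,"yaw":0,"jaw":1},{"tx":-4,"ty":-2.5,"tz":0,"yaw":0,"jaw":1},{"tx":-4,"ty":-2.5,"tz":0,"yaw":0,"jaw":1},{"tx":-4,"ty":-2.5,"tz":0,"yaw":0,"jaw":1},{"tx":-2,"ty":-2.1,"tz":0,"yaw":0,"jaw":1},{"tx":0,"ty":0,"tz":0,"yaw":0,"jaw":1},{"tx":0,"ty":0,"tz":0,"yaw":0,"jaw":1}]'
python3 - <<'E'
from h import *
cam("wrist","w6.png");cam("side","s6.png")
E
```

```text
time: 4.75
ee_pos: [0.6113, -0.1657, 0.1394]
tcp_rot: [-3.139, -0.001, 1.571]
contact_force: [1.5, -0.3, 0.4]
width: 0.996
time: 5.45
ee_pos: [0.4319, -0.2873, 0.1391]
tcp_rot: [3.142, -0.001, 1.569]
contact_force: [0.3, 0.5, -0.9]
width: 1.0
```

View pics/w6.png

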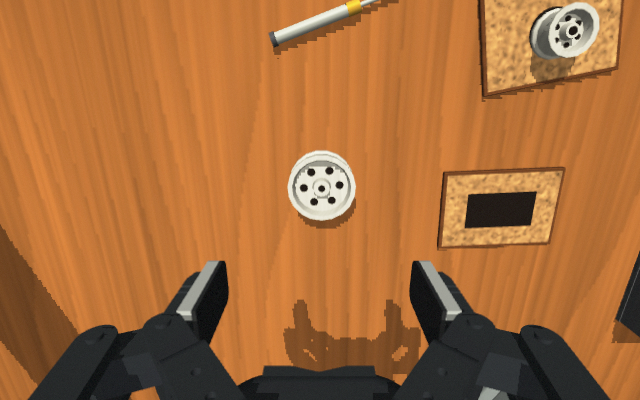

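View pics/s6.png

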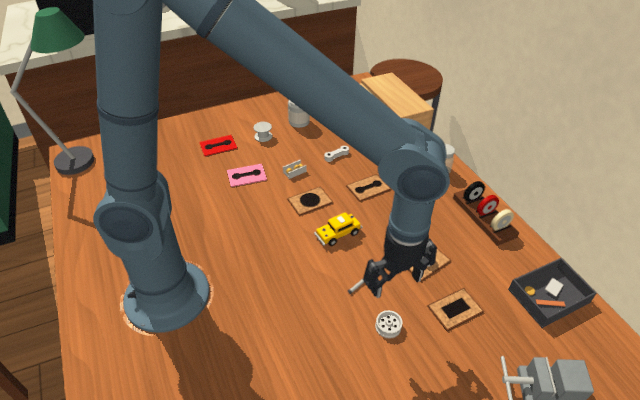

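Small rim stands on its pad at (565,30), to be checked later. The large rim is at (322,186), with its hub between the jaw columns.

```bash
python3 - <<'E'
from h import *
c=cam("wrist"); print(rect(c,blob(tin(c),(322,186)),.011),plane(c,[(321.5,188)],.016),arm.read_state()["ee_pos"])
print("motorpad",rect(c,blob(dark(c),(500,210)),.005))
E
python3 -m inch '[{"tx":0.2,"ty":0.1,"tz":-4.5,"yaw":0,"jaw":1},{"tx":0,"ty":0,"tz":-4,"yaw":0,"jaw":1},{"tx":0,"ty":0,"tz":0,"yaw":0,"jaw":1}]'
python3 - <<'E'
from h import *
c=cam("wrist","w7.png");print(rect(c,blob(tin(c),(322,216)),.011))
E
```

```text
{'rc': (433.5, -285.9), 'size': (64.1, 59.1), 'deg': -87.9, 'mean': array([ 433.8, -285.5])} [[ 0.43605125 -0.28454584]] [ 0.43398424 -0.28546931  0.13920641]
motorpad {'rc': (599.2, -311.1), 'size': (61.7, 33.1), 'deg': 2.4, 'mean': array([ 599.2, -310.8])}
time: 5.9
ee_pos: [0.431, -0.2815, 0.049]
tcp_rot: [-3.131, -0.007, 1.574]
contact_force: [-0.3, 1.3, -0.3]
width: 1.003
{'rc': (433.0, -287.6), 'size': (67.8, 61.2), 'deg': -68.7, 'mean': array([ 434. , -286.1])}
```

View pics/w7.png

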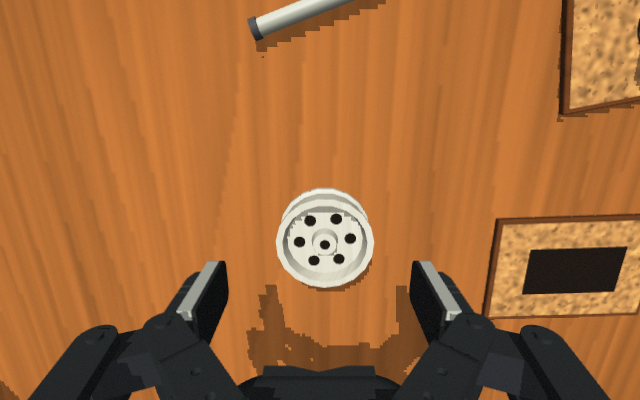

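```bash
python3 -m inch '[{"tx":0,"ty":-0.1,"tz":-3,"yaw":0,"jaw":1},{"tx":0,"ty":0,"tz":-2.4,"yaw":0,"jaw":1},{"tx":0,"ty":0,"tz":0,"yaw":0,"jaw":0.7},{"tx":0,"ty":0,"tz":0,"yaw":0,"jaw":0},{"tx":0,"ty":0,"tz":0,"yaw":0,"jaw":0},{"tx":0,"ty":0,"tz":0,"yaw":0,"jaw":0},{"tx":0,"ty":0,"tz":0,"yaw":0,"jaw":0}]' 40;python3 -m inch '[{"tx":0,"ty":0,"tz":3,"yaw":0,"jaw":0},{"tx":0,"ty":0,"tz":5,"yaw":0,"jaw":0},{"tx":0,"ty":0,"tz":5,"yaw":0,"jaw":0},{"tx":0,"ty":0,"tz":0,"yaw":0,"jaw":0},{"tx":0,"ty":0,"tz":0,"yaw":0,"jaw":0}]' 40
python3 - <<'E'
from h import *
c=cam("wrist","w8.png")
E
```

```text
time: 6.65
ee_pos: [0.4366, -0.2879, 0.0025]
tcp_rot: [3.138, 0.002, 1.571]
contact_force: [-0.7, 0.2, 6.8]
width: 0.66
time: 7.15
ee_pos: [0.4357, -0.2876, 0.1324]
tcp_rot: [3.137, 0.002, 1.571]
contact_force: [-0.2, -0.2, -0.7]
width: 0.659
```

View pics/w8.png

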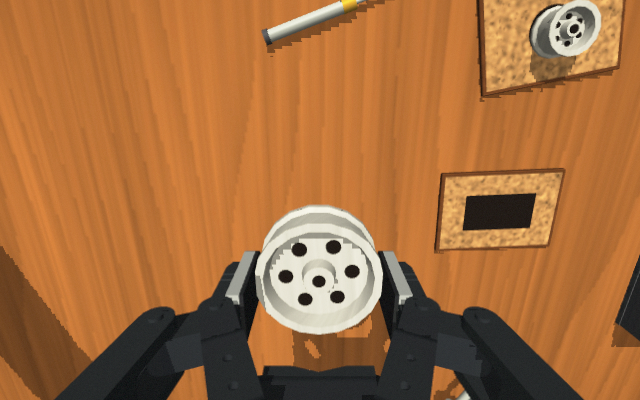

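```bash
python3 -m inch '[{"tx":0.2,"ty":4.4,"tz":0,"yaw":0,"jaw":0},{"tx":0,"ty":4.9,"tz":0,"yaw":0,"jaw":0},{"tx":0,"ty":4.9,"tz":0,"yaw":0,"jaw":0},{"tx":0,"ty":4.9,"tz":0,"yaw":0,"jaw":0},{"tx":0,"ty":4.9,"tz":0,"yaw":0,"jaw":0},{"tx":0,"ty":4.9,"tz":0,"yaw":0,"jaw":0},{"tx":0,"ty":4.9,"tz":0,"yaw":0,"jaw":0},{"tx":0,"ty":0,"tz":0,"yaw":0,"jaw":0}]' 40;python3 -m inch '[{"tx":0,"ty":4.4,"tz":0,"yaw":0,"jaw":0},{"tx":0,"ty":4,"tz":0,"yaw":0,"jaw":0},{"tx":0,"ty":2,"tz":0,"yaw":0,"jaw":0},{"tx":0,"ty":0,"tz":-4,"yaw":0,"jaw":0},{"tx":0,"ty":0,"tz":-4,"yaw":0,"jaw":0},{"tx":0,"ty":0,"tz":0,"yaw":0,"jaw":0},{"tx":0,"ty":0,"tz":0,"yaw":0,"jaw":0},{"tx":0,"ty":0,"tz":0,"yaw":0,"jaw":0}]' 40
python3 - <<'E'
from h import *
c=cam("wrist","w9.png"); s=arm.read_state(); print(s["ee_pos"],s["tcp_rot"])
E
```

```text
time: 8.0
ee_pos: [0.4344, 0.0588, 0.1286]
tcp_rot: [-3.138, -0.003, 1.584]
contact_force: [0.3, -0.2, 0.0]
width: 0.659
time: 8.8
ee_pos: [0.4375, 0.155, 0.0513]
tcp_rot: [3.14, -0.001, 1.57]
contact_force: [1.1, 0.2, -0.1]
width: 0.66
[0.43807325 0.15522832 0.05188447] [ 3.13854718e+00 -1.12910197e-03  1.57005919e+00]
```

View pics/w9.png

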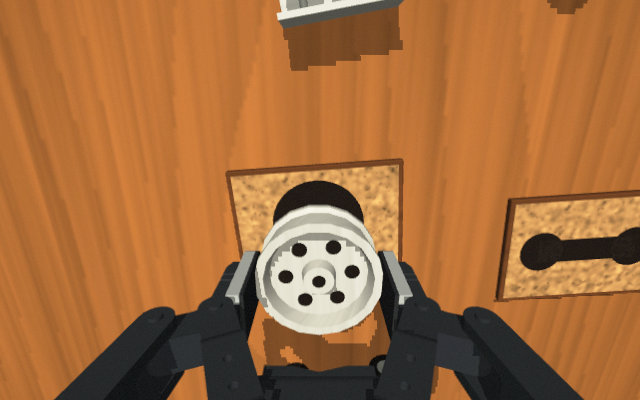

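```bash
python3 -m inch '[{"tx":0,"ty":0,"tz":-2.4,"yaw":0,"jaw":0},{"tx":0,"ty":0,"tz":-2,"yaw":0,"jaw":0},{"tx":0,"ty":0,"tz":0,"yaw":0,"jaw":0},{"tx":0,"ty":0,"tz":0,"yaw":0,"jaw":0},{"tx":0,"ty":0,"tz":0,"yaw":0,"jaw":1},{"tx":0,"ty":0,"tz":0,"yaw":0,"jaw":1},{"tx":0,"ty":0,"tz":0,"yaw":0,"jaw":1},{"tx":0,"ty":0,"tz":0,"yaw":0,"jaw":1}]' 40; python3 -m inch '[{"tx":0,"ty":0,"tz":4,"yaw":0,"jaw":1},{"tx":0,"ty":0,"tz":5,"yaw":0,"jaw":1},{"tx":0,"ty":0,"tz":4.5,"yaw":0,"jaw":1},{"tx":0,"ty":4,"tz":0,"yaw":-8.5,"jaw":1},{"tx":0,"ty":4,"tz":0,"yaw":-8.5,"jaw":1},{"tx":0,"ty":4,"tz":0,"yaw":-8.5,"jaw":1},{"tx":0.8,"ty":1.5,"tz":0,"yaw":-8.5,"jaw":1},{"tx":0,"ty":0,"tz":0,"yaw":-8.5,"jaw":1}]' 40; python3 -m inch '[{"tx":0,"ty":0,"tz":0,"yaw":-8.5,"jaw":1},{"tx":0,"ty":0,"tz":0,"yaw":-8.5,"jaw":1},{"tx":0,"ty":0,"tz":0,"yaw":-8.5,"jaw":1},{"tx":0,"ty":0,"tz":0,"yaw":-8.5,"jaw":1},{"tx":0,"ty":0,"tz":0,"yaw":-3.7,"jaw":1},{"tx":0,"ty":0,"tz":0,"yaw":0,"jaw":1},{"tx":0,"ty":0,"tz":0,"yaw":0,"jaw":1}]' 40;python3 - <<'E'
from h import *
c=cam("wrist","w10.png"); s=arm.read_state(); print(s["ee_pos"],s["tcp_rot"])
E
```

```text
time: 9.65
ee_pos: [0.4368, 0.1551, 0.0067]
tcp_rot: [3.141, -0.0, 1.571]
contact_force: [0.2, -0.7, -0.3]
width: 1.0
time: 10.45
ee_pos: [0.4446, 0.2901, 0.1418]
tcp_rot: [-3.141, -0.003, 0.843]
contact_force: [0.7, -1.0, 0.2]
width: 0.996
time: 11.15
ee_pos: [0.4445, 0.2858, 0.1412]
tcp_rot: [3.141, 0.0, 0.188]
contact_force: [-0.7, 1.0, -0.5]
width: 0.999
[0.44454425 0.28583515 0.14124819] [3.14149876e+00 1.85862434e-04 1.87617523e-01]
```

View pics/w10.png

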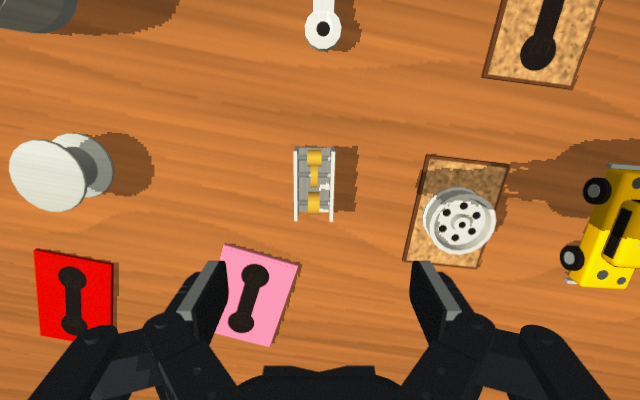

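Motor at (314,184) lies nearly along the tool; the large rim is on its pad at (461,221).

Run:
```python
from h import *
c=cam("wrist")
h=cv2.cvtColor(c["bgr"],cv2.COLOR_BGR2HSV); 
m=(((h[...,1]<70)&(h[...,2]>60))|((h[...,0]>18)&(h[...,0]<32)&(h[...,2]>120)&(h[...,1]>150))).astype(np.uint8)
m=cv2.morphologyEx(m,cv2.MORPH_CLOSE,np.ones((7,7)))
b=blob(m,(314,184)); print(rect(c,b,.012),rect(c,b,.024),"plates",plane(c,[(295,148),(333,148),(295,220),(333,220)],.024).round(4).tolist())
cv2.imwrite("pics/c10.png",cv2.resize(c["bgr"][125:245,254:374],(480,480)))
print(rect(c,blob(tin(c),(460,220)),.016))
print(arm.read_state()["ee_pos"])
```

```text
{'rc': (444.0, 291.4), 'size': (68.5, 35.1), 'deg': 9.3, 'mean': array([447.8, 292.4])} {'rc': (447.7, 291.9), 'size': (65.5, 33.6), 'deg': 9.3, 'mean': array([451.4, 292.9])} plates [[0.4758, 0.3127], [0.4815, 0.2823], [0.413, 0.3024], [0.4192, 0.2696]]
{'rc': (435.3, 157.2), 'size': (71.0, 59.5), 'deg': 65.8, 'mean': array([436.8, 156.8])}
[0.44459437 0.28581515 0.14124194]
```

View pics/c10.png

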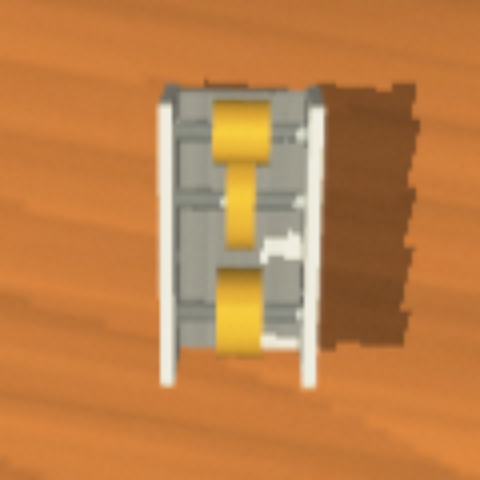

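```bash
python3 -m inch '[{"tx":0.1,"ty":0.5,"tz":-4.5,"yaw":0,"jaw":1},{"tx":0,"ty":0,"tz":-4,"yaw":0,"jaw":1},{"tx":0,"ty":0,"tz":0,"yaw":-0.5,"jaw":1},{"tx":0,"ty":0,"tz":0,"yaw":0,"jaw":1}]' 40;python3 - <<'E'
from h import *
c=cam("wrist","w11.png"); s=arm.read_state(); print(s["ee_pos"],s["tcp_rot"])
E
```

```text
time: 11.65
ee_pos: [0.4451, 0.2904, 0.056]
tcp_rot: [3.141, 0.002, 0.178]
contact_force: [0.7, -0.3, 0.1]
width: 0.999
[0.44655515 0.29140078 0.05750097] [-3.1408290e+00 -1.4564382e-03  1.7748583e-01]
```

View pics/w11.png

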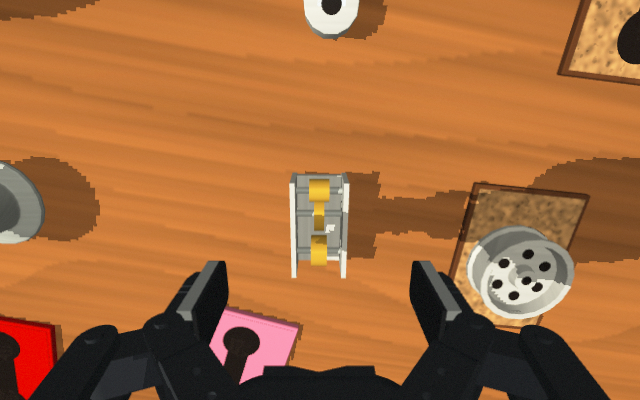

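```bash
python3 -m inch '[{"tx":0,"ty":0,"tz":-3,"yaw":0,"jaw":1},{"tx":0,"ty":0,"tz":-2.3,"yaw":0,"jaw":1},{"tx":0,"ty":0,"tz":0,"yaw":0,"jaw":0.6},{"tx":0,"ty":0,"tz":0,"yaw":0,"jaw":0},{"tx":0,"ty":0,"tz":0,"yaw":0,"jaw":0},{"tx":0,"ty":0,"tz":0,"yaw":0,"jaw":0},{"tx":0,"ty":0,"tz":0,"yaw":0,"jaw":0},{"tx":0,"ty":0,"tz":0,"yaw":0,"jaw":0}]' 40;python3 -m inch '[{"tx":0,"ty":0,"tz":3,"yaw":0,"jaw":0},{"tx":0,"ty":0,"tz":5,"yaw":0,"jaw":0},{"tx":0,"ty":0,"tz":5,"yaw":0,"jaw":0},{"tx":0,"ty":0,"tz":0,"yaw":0,"jaw":0},{"tx":0,"ty":0,"tz":0,"yaw":0,"jaw":0}]' 40
python3 - <<'E'
from h import *
c=cam("wrist","w12.png")
E
```

```text
time: 12.5
ee_pos: [0.4477, 0.2921, 0.0057]
tcp_rot: [-3.14, -0.004, 0.177]
contact_force: [-0.4, -0.8, 7.3]
width: 0.386
time: 13.0
ee_pos: [0.4467, 0.2917, 0.1354]
tcp_rot: [-3.14, -0.004, 0.178]
contact_force: [-0.0, -0.9, -1.6]
width: 0.391
```

View pics/w12.png

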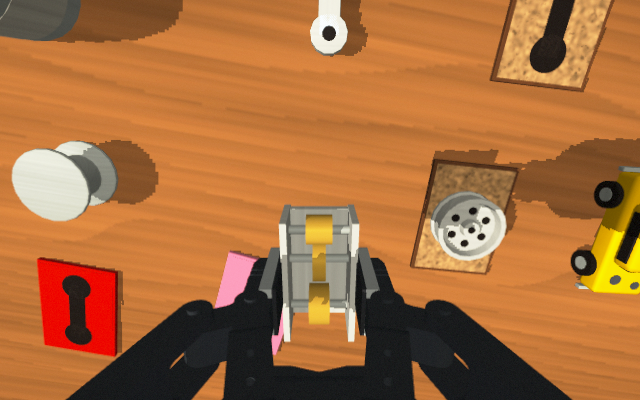

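```bash
python3 -m inch '[{"tx":1.2,"ty":-4.6,"tz":0,"yaw":-2.5,"jaw":0},{"tx":1.2,"ty":-4.6,"tz":0,"yaw":-2.5,"jaw":0},{"tx":1.2,"ty":-4.6,"tz":0,"yaw":-2.7,"jaw":0},{"tx":1.2,"ty":-4.6,"tz":0,"yaw":0,"jaw":0},{"tx":1.2,"ty":-4.6,"tz":0,"yaw":0,"jaw":0},{"tx":1.2,"ty":-4.6,"tz":0,"yaw":0,"jaw":0},{"tx":1.2,"ty":-4.6,"tz":0,"yaw":0,"jaw":0},{"tx":1.2,"ty":-4.6,"tz":0,"yaw":0,"jaw":0}]' 40;python3 -m inch '[{"tx":1.2,"ty":-4.6,"tz":0,"yaw":0,"jaw":0},{"tx":1.2,"ty":-4.6,"tz":0,"yaw":0,"jaw":0},{"tx":1.2,"ty":-4.6,"tz":0,"yaw":0,"jaw":0},{"tx":1.2,"ty":-4.6,"tz":0,"yaw":0,"jaw":0},{"tx":0.8,"ty":-4,"tz":0,"yaw":0,"jaw":0},{"tx":0,"ty":0,"tz":0,"yaw":0,"jaw":0},{"tx":0,"ty":0,"tz":0,"yaw":0,"jaw":0},{"tx":0,"ty":0,"tz":0,"yaw":0,"jaw":0}]' 40
python3 - <<'E'
from h import *
c=cam("wrist","w13.png"); s=arm.read_state(); print(s["ee_pos"],s["tcp_rot"])
E
```

```text
time: 13.85
ee_pos: [0.5394, -0.0788, 0.1305]
tcp_rot: [-3.141, 0.006, 0.043]
contact_force: [1.6, 0.0, -1.2]
width: 0.383
time: 14.65
ee_pos: [0.5966, -0.2985, 0.1307]
tcp_rot: [-3.138, 0.004, 0.045]
contact_force: [-0.1, -0.2, -1.3]
width: 0.386
[ 0.59711388 -0.29794755  0.13132924] [-3.13844424e+00  2.87565456e-03  4.60206182e-02]
```

View pics/w13.png

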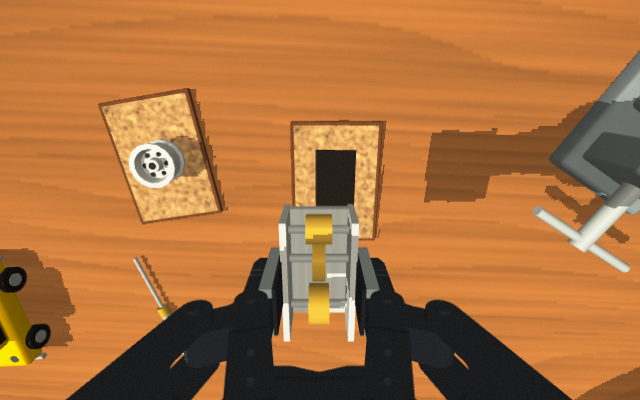

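```bash
python3 -m inch '[{"tx":0.2,"ty":-1.4,"tz":0,"yaw":0,"jaw":0},{"tx":0,"ty":0,"tz":-4.5,"yaw":0,"jaw":0},{"tx":0,"ty":0,"tz":-4.5,"yaw":0,"jaw":0},{"tx":0,"ty":0,"tz":0,"yaw":0,"jaw":0},{"tx":0,"ty":0,"tz":0,"yaw":0,"jaw":0},{"tx":0,"ty":0,"tz":0,"yaw":0,"jaw":0}]' 40
python3 - <<'E'
from h import *
c=cam("wrist","w14.png"); s=arm.read_state(); print(s["ee_pos"],s["tcp_rot"])
E
```

```text
time: 15.3
ee_pos: [0.602, -0.3162, 0.0462]
tcp_rot: [3.139, -0.005, 0.044]
contact_force: [0.6, -0.3, -0.4]
width: 0.389
[ 0.6023742  -0.31648833  0.04682714] [ 3.13855278 -0.00564835  0.04344398]
```

View pics/w14.png

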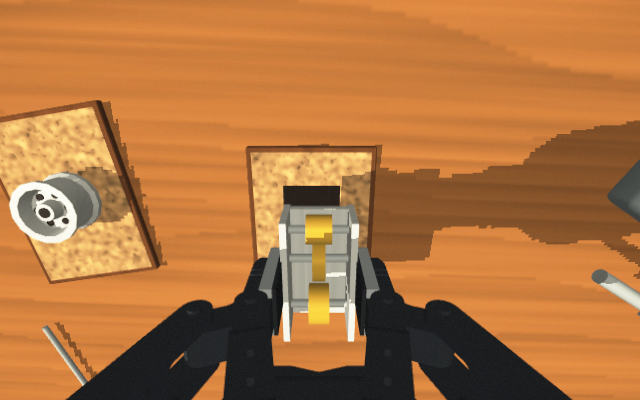

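```bash
python3 -m inch '[{"tx":-0.3,"ty":0.4,"tz":-1.5,"yaw":0,"jaw":0},{"tx":0,"ty":0,"tz":-1.5,"yaw":0,"jaw":0},{"tx":0,"ty":0,"tz":0,"yaw":0,"jaw":0},{"tx":0,"ty":0,"tz":0,"yaw":0,"jaw":0},{"tx":0,"ty":0,"tz":0,"yaw":0,"jaw":0}]' 40
python3 - <<'E'
from h import *
c=cam("wrist","w15.png"); s=arm.read_state(); print(s["ee_pos"],s["tcp_rot"])
E
```

```text
time: 15.85
ee_pos: [0.5963, -0.311, 0.013]
tcp_rot: [-3.141, 0.001, 0.043]
contact_force: [-0.1, 0.9, -1.6]
width: 0.387
[ 0.59644672 -0.31118825  0.01315635] [-3.14148447e+00  4.79342463e-04  4.29869860e-02]
```

View pics/w15.png

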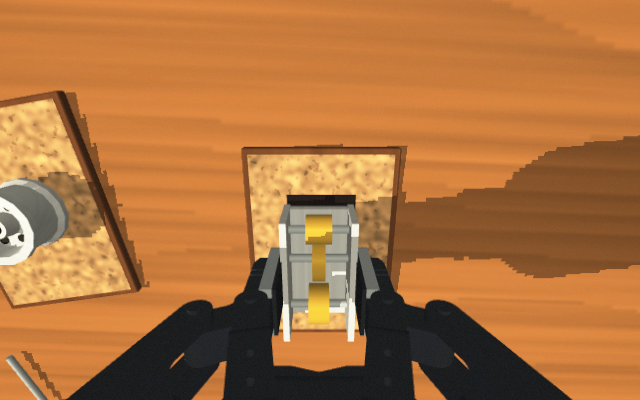

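```bash
python3 -m inch '[{"tx":0.2,"ty":-0.1,"tz":-0.4,"yaw":0,"jaw":0},{"tx":0,"ty":0,"tz":0,"yaw":0,"jaw":0},{"tx":0,"ty":0,"tz":0,"yaw":0,"jaw":0},{"tx":0,"ty":0,"tz":0,"yaw":0,"jaw":0.8},{"tx":0,"ty":0,"tz":0,"yaw":0,"jaw":0.8},{"tx":0,"ty":0,"tz":0,"yaw":0,"jaw":0.8},{"tx":0,"ty":0,"tz":4,"yaw":0,"jaw":0.8},{"tx":0,"ty":0,"tz":4.5,"yaw":0,"jaw":1}]' 40; python3 -m inch '[{"tx":0,"ty":0,"tz":5,"yaw":0,"jaw":1},{"tx":0,"ty":0,"tz":0,"yaw":0,"jaw":1},{"tx":0,"ty":0,"tz":0,"yaw":0,"jaw":1}]'
python3 - <<'E'
from h import *
c=cam("wrist","w16.png"); s=arm.read_state(); print(s["ee_pos"],s["tcp_rot"])
E
```

```text
time: 16.7
ee_pos: [0.5964, -0.3108, 0.0919]
tcp_rot: [-3.139, 0.006, 0.043]
contact_force: [1.1, 0.7, 1.4]
width: 0.942
time: 17.0
ee_pos: [0.6003, -0.313, 0.1468]
tcp_rot: [3.139, -0.005, 0.043]
contact_force: [-0.1, 0.5, -0.8]
width: 0.996
[ 0.59870478 -0.31203054  0.14446952] [ 3.14156819e+00 -4.78612190e-04  4.31935970e-02]
```

View pics/w16.png

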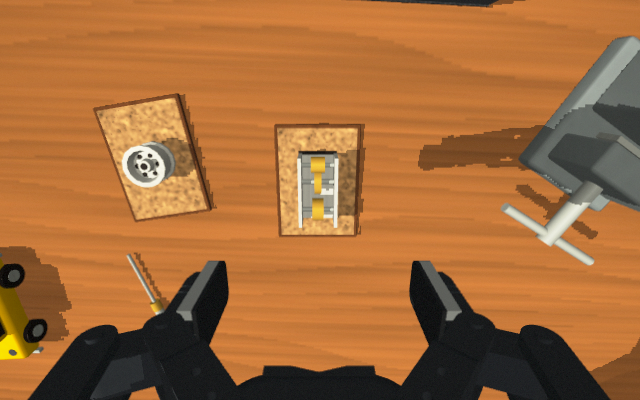

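Motor at (319,190) sits centred on its pad. Now the beam.

```bash
python3 -m inch '[{"tx":0,"ty":4.5,"tz":0,"yaw":2,"jaw":1},{"tx":0,"ty":4.5,"tz":0,"yaw":2,"jaw":1},{"tx":0,"ty":4.5,"tz":0,"yaw":2.5,"jaw":1},{"tx":0,"ty":4.5,"tz":0,"yaw":0,"jaw":1},{"tx":0,"ty":4.5,"tz":0,"yaw":0,"jaw":1},{"tx":0,"ty":4.5,"tz":0,"yaw":0,"jaw":1},{"tx":0,"ty":4.5,"tz":0,"yaw":0,"jaw":1},{"tx":0,"ty":4.5,"tz":0,"yaw":0,"jaw":1}]' 40;python3 -m inch '[{"tx":0,"ty":4.5,"tz":0,"yaw":0,"jaw":1},{"tx":0,"ty":4.5,"tz":0,"yaw":0,"jaw":1},{"tx":0,"ty":4.5,"tz":0,"yaw":0,"jaw":1},{"tx":0,"ty":4.5,"tz":0,"yaw":0,"jaw":1},{"tx":0,"ty":4.5,"tz":0,"yaw":0,"jaw":1},{"tx":0,"ty":3.6,"tz":0,"yaw":0,"jaw":1},{"tx":0,"ty":0,"tz":0,"yaw":0,"jaw":1},{"tx":0,"ty":0,"tz":0,"yaw":0,"jaw":1}]' 40
python3 - <<'E'
from h import *
c=cam("wrist","w17.png"); s=arm.read_state(); print(s["ee_pos"],s["tcp_rot"])
E
```

```text
time: 17.85
ee_pos: [0.5965, 0.0496, 0.1417]
tcp_rot: [-3.142, 0.005, 0.157]
contact_force: [0.5, 0.2, -0.0]
width: 1.002
time: 18.65
ee_pos: [0.5963, 0.31, 0.1414]
tcp_rot: [3.14, 0.005, 0.16]
contact_force: [0.8, -0.8, 0.0]
width: 0.997
[0.59747991 0.30749492 0.14182226] [3.13900166 0.00390407 0.1568165 ]
```

View pics/w17.png

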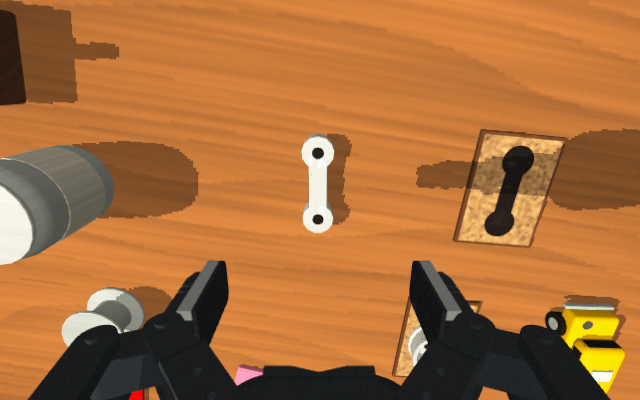

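```bash
python3 - <<'E'
from h import *
c=cam("wrist"); p=plane(c,[(317.5,153),(317.5,219)],.018); d=p[0]-p[1]; print(p.mean(0),np.degrees(np.arctan2(d[1],d[0])),np.hypot(*d)); print(rect(c,blob(tin(c),(317,186)),.009)); print(arm.read_state()["ee_pos"])
print("padbeam",rect(c,blob(c["bgr"].max(2)<60,(510,190)),.005))
E
python3 -m inch '[{"tx":0,"ty":0,"tz":-4.5,"yaw":0,"jaw":1},{"tx":0,"ty":0,"tz":-4,"yaw":0,"jaw":1},{"tx":0,"ty":0,"tz":0,"yaw":0,"jaw":1},{"tx":0,"ty":0,"tz":0,"yaw":0,"jaw":1}]'
python3 - <<'E'
from h import *
c=cam("wrist","w18.png"); s=arm.read_state(); print(s["ee_pos"],s["tcp_rot"])
E
```

```text
[0.59687218 0.30941632] 8.900488990406046 0.06011518032235996
{'rc': (594.6, 312.1), 'size': (91.0, 27.8), 'deg': 8.9, 'mean': array([596.5, 312.2])}
[0.59828384 0.30613091 0.14230004]
padbeam {'rc': (614.2, 137.9), 'size': (86.8, 27.1), 'deg': 3.8, 'mean': array([616.8, 138.1])}
time: 19.15
ee_pos: [0.5985, 0.3061, 0.0584]
tcp_rot: [3.139, 0.003, 0.154]
contact_force: [-0.2, 0.6, 0.1]
width: 1.001
[0.60010747 0.30764267 0.06058289] [ 3.14142018e+00 -1.65894935e-03  1.54322231e-01]
```

View pics/w18.png

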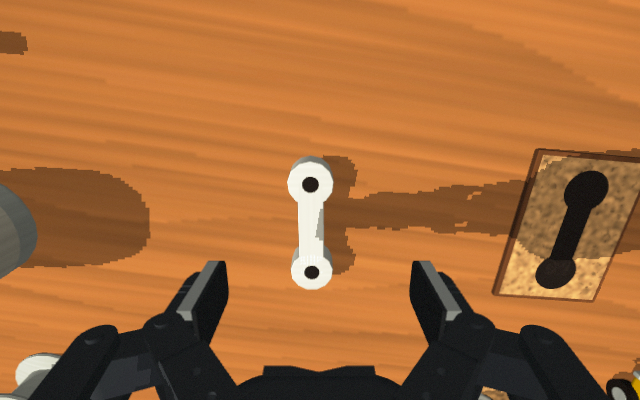

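```bash
python3 -m inch '[{"tx":-0.2,"ty":0.45,"tz":-3,"yaw":0,"jaw":1},{"tx":0,"ty":0,"tz":-2.4,"yaw":0,"jaw":1},{"tx":0,"ty":0,"tz":0,"yaw":0,"jaw":0.5},{"tx":0,"ty":0,"tz":0,"yaw":0,"jaw":0},{"tx":0,"ty":0,"tz":0,"yaw":0,"jaw":0},{"tx":0,"ty":0,"tz":0,"yaw":0,"jaw":0},{"tx":0,"ty":0,"tz":0,"yaw":0,"jaw":0},{"tx":0,"ty":0,"tz":0,"yaw":0,"jaw":0}]' 40;python3 -m inch '[{"tx":0,"ty":0,"tz":3,"yaw":0,"jaw":0},{"tx":0,"ty":0,"tz":4.5,"yaw":0,"jaw":0},{"tx":0,"ty":0,"tz":0,"yaw":0,"jaw":0},{"tx":0,"ty":0,"tz":0,"yaw":0,"jaw":0}]' 40
python3 - <<'E'
from h import *
c=cam("wrist","w19.png")
E
```

```text
time: 20.0
ee_pos: [0.5983, 0.3138, 0.0074]
tcp_rot: [-3.141, -0.003, 0.156]
contact_force: [-0.0, -0.5, 6.2]
width: 0.172
time: 20.4
ee_pos: [0.5976, 0.3141, 0.082]
tcp_rot: [-3.14, -0.003, 0.157]
contact_force: [-0.0, 0.6, -0.6]
width: 0.173
```

View pics/w19.png

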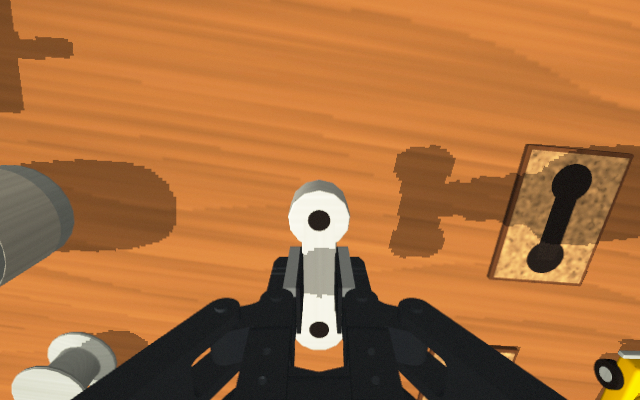

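```bash
python3 - <<'E'
from h import *
c=cam("wrist"); p=plane(c,[(318.5,220),(319,329)],.093); d=p[0]-p[1]; print(p.mean(0),np.degrees(np.arctan2(d[1],d[0])),np.hypot(*d),arm.read_state()["ee_pos"])
E
python3 -m inch '[{"tx":0.4,"ty":-4.5,"tz":0,"yaw":-2.5,"jaw":0},{"tx":0.4,"ty":-4.5,"tz":0,"yaw":-2.2,"jaw":0},{"tx":0.4,"ty":-4.5,"tz":0,"yaw":0,"jaw":0},{"tx":0.6,"ty":-4.1,"tz":0,"yaw":0,"jaw":0},{"tx":0,"ty":0,"tz":-4,"yaw":0,"jaw":0},{"tx":0,"ty":0,"tz":0,"yaw":0,"jaw":0},{"tx":0,"ty":0,"tz":0,"yaw":0,"jaw":0},{"tx":0,"ty":0,"tz":0,"yaw":0,"jaw":0}]' 40
python3 - <<'E'
from h import *
c=cam("wrist","w20.png"); s=arm.read_state(); print(s["ee_pos"],s["tcp_rot"])
E
```

```text
[0.59471849 0.31428642] 9.194251332557178 0.05928917120390858 [0.59521159 0.31273673 0.07875032]
time: 21.3
ee_pos: [0.6146, 0.1394, 0.0404]
tcp_rot: [-3.14, -0.0, 0.077]
contact_force: [-0.1, 0.7, -0.3]
width: 0.171
[0.61518504 0.13963728 0.04112975] [-3.14026085e+00 -1.53924605e-03  7.72489285e-02]
```

View pics/w20.png

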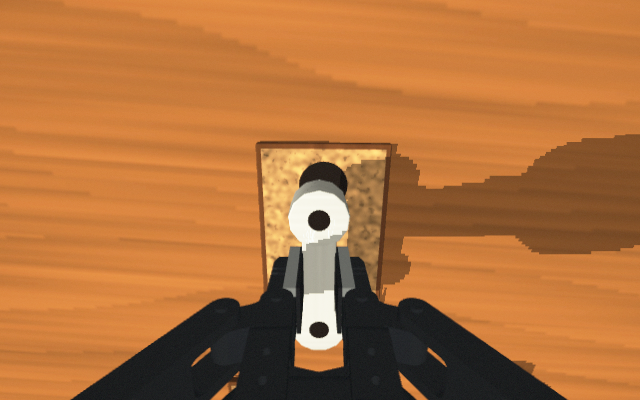

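```bash
python3 -m inch '[{"tx":0,"ty":-0.2,"tz":-1.3,"yaw":0,"jaw":0},{"tx":0,"ty":0,"tz":-1.3,"yaw":0,"jaw":0},{"tx":0,"ty":0,"tz":0,"yaw":0,"jaw":0},{"tx":0,"ty":0,"tz":0,"yaw":0,"jaw":0}]' 40
python3 - <<'E'
from h import *
c=cam("wrist","w21.png"); s=arm.read_state(); print(s["ee_pos"],s["tcp_rot"])
E
```

```text
time: 21.75
ee_pos: [0.6139, 0.1353, 0.0135]
tcp_rot: [3.141, 0.002, 0.075]
contact_force: [0.2, 0.3, -1.6]
width: 0.174
[0.61400053 0.1352473  0.01374493] [3.14128488e+00 1.58626906e-03 7.46113706e-02]
```

View pics/w21.png

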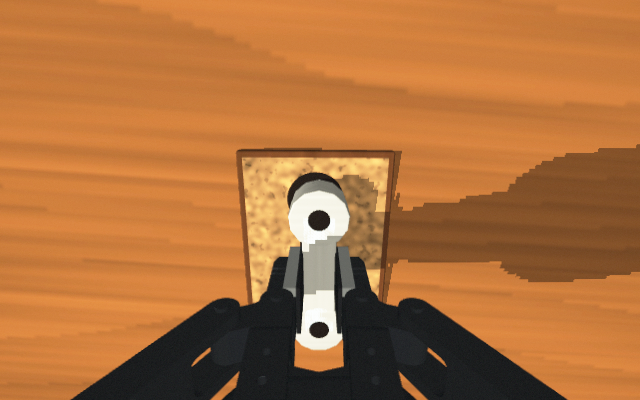

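Silhouette eye at column 315 versus beam 319, so I shift +1.5 mm in y, lower the last 2–3 mm, release, then rise and check.

```bash
python3 -m inch '[{"tx":0.1,"ty":0.15,"tz":-0.3,"yaw":0,"jaw":0},{"tx":0,"ty":0,"tz":0,"yaw":0,"jaw":0},{"tx":0,"ty":0,"tz":0,"yaw":0,"jaw":0.6},{"tx":0,"ty":0,"tz":0,"yaw":0,"jaw":0.6},{"tx":0,"ty":0,"tz":0,"yaw":0,"jaw":0.6},{"tx":0,"ty":0,"tz":4,"yaw":0,"jaw":0.6},{"tx":0,"ty":0,"tz":4.5,"yaw":0,"jaw":1},{"tx":0,"ty":0,"tz":5,"yaw":0,"jaw":1}]' 40; python3 -m inch '[{"tx":0,"ty":-4,"tz":2,"yaw":0,"jaw":1},{"tx":0,"ty":-3,"tz":2,"yaw":0,"jaw":1},{"tx":-4,"ty":0,"tz":2,"yaw":0,"jaw":1},{"tx":-4,"ty":0,"tz":2,"yaw":0,"jaw":1},{"tx":-4,"ty":0,"tz":2,"yaw":0,"jaw":1},{"tx":-3,"ty":0,"tz":0,"yaw":0,"jaw":1},{"tx":0,"ty":0,"tz":0,"yaw":0,"jaw":1},{"tx":0,"ty":0,"tz":0,"yaw":0,"jaw":1}]'
python3 - <<'E'
from h import *
for n in ["wrist","side","scene"]: cam(n,n+"22.png")
E
```

```text
time: 22.6
ee_pos: [0.6144, 0.1367, 0.1461]
tcp_rot: [3.141, 0.003, 0.075]
contact_force: [0.8, 0.9, -0.4]
width: 0.908
time: 23.4
ee_pos: [0.4655, 0.067, 0.2465]
tcp_rot: [-3.141, -0.001, 0.075]
contact_force: [-0.4, 1.1, -0.1]
width: 1.0
```

View pics/wrist22.png

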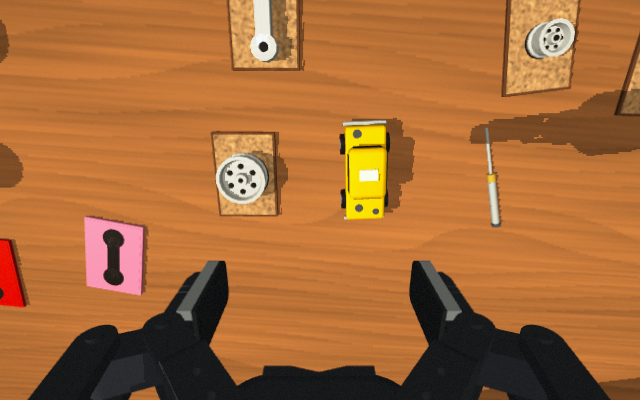

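View pics/side22.png

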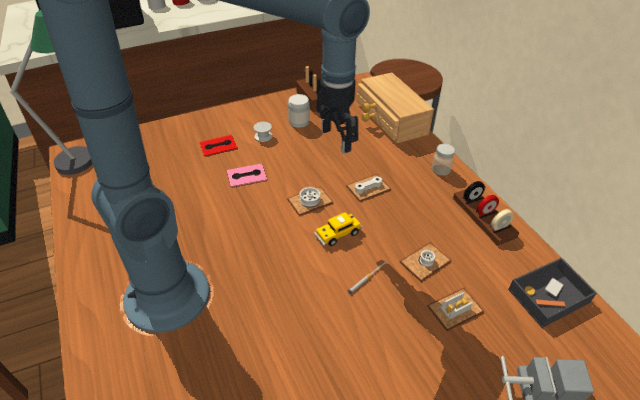

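View pics/scene22.png

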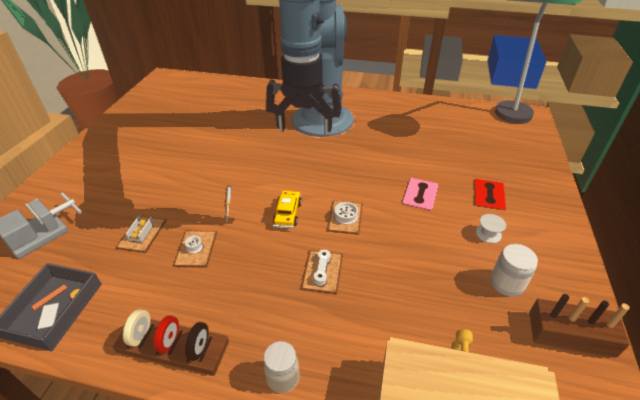

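All four parts sit on their pads, and the taxi and screwdriver look unmoved. I'll measure both fixed views against the silhouette centres.

Run:
```python
from h import *
pads=dict(motor=(599,-312.5,.017),small=(612.8,-164.8,.016),large=(436.2,155,.016),beam=(614.8,137.2,.014))
for n in ["scene","side"]:
    c=cam(n)
    h=cv2.cvtColor(c["bgr"],cv2.COLOR_BGR2HSV); t=(h[...,1]<75)&(h[...,2]>80)
    crops=[]
    for k,(x,y,z) in pads.items():
        p=proj(c,[x/1000,y/1000,z])[0]
        tt=cv2.morphologyEx(t.astype(np.uint8),cv2.MORPH_CLOSE,np.ones((5,5)) if k=="motor" else np.ones((2,2)))
        r=rect(c,blob(tt,p),z); print(n,k,"rc",r["rc"],"mean",r["mean"],r["deg"],r["size"],"d",np.round(np.subtract(r["rc"],(x,y)),1))
        a=c["bgr"].copy(); q=p.astype(int); im=cv2.resize(a[q[1]-22:q[1]+22,q[0]-22:q[0]+22],(300,300),interpolation=2); crops.append(im)
    cv2.imwrite(f"pics/f_{n}.png",np.vstack([np.hstack(crops[:2]),np.hstack(crops[2:])]))
c0=cv2.imread("pics/s3.png");c1=cv2.imread("pics/side22.png")
for nm,(u,v) in dict(taxi=(340,229),drv=(367,277)).items(): print(nm,cv2.absdiff(c0,c1)[v-20:v+20,u-22:u+22].mean())
```

```text
scene motor rc (596.2, -314.4) mean [ 599.3 -312.8] 3.6 (78.7, 51.2) d [-2.8 -1.9]
scene small rc (615.2, -162.4) mean [ 615.4 -162.7] 41.2 (54.6, 34.8) d [2.4 2.4]
scene large rc (437.1, 159.8) mean [438.5 159.2] 11.3 (74.5, 54.8) d [0.9 4.8]
scene beam rc (613.9, 137.0) mean [615.1 137.8] 3.8 (97.2, 28.4) d [-0.9 -0.2]
side motor rc (597.4, -313.5) mean [ 592.8 -314.5] 3.4 (73.9, 43.8) d [-1.6 -1. ]
side small rc (615.7, -170.5) mean [ 615.5 -170.7] 43.0 (53.2, 35.3) d [ 2.9 -5.7]
side large rc (439.2, 151.0) mean [439.  150.2] 65.9 (77.2, 53.7) d [ 3. -4.]
side beam rc (616.1, 129.6) mean [613.9 129.1] 4.5 (94.9, 41.3) d [ 1.3 -7.6]
taxi 3.846590909090909
drv 6.548863636363636
```

View pics/f_scene.png

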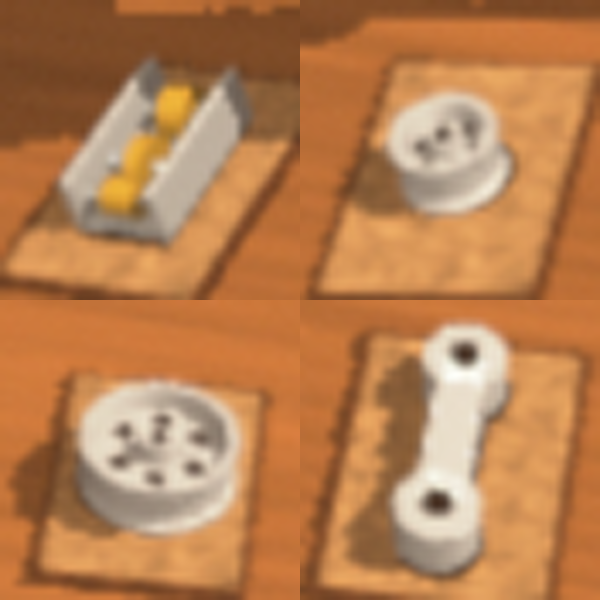

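View pics/f_side.png

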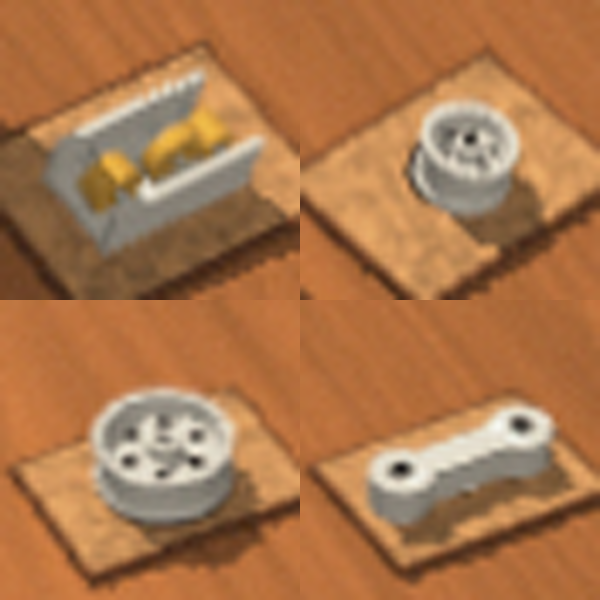

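Run:
```python
from h import *
for n,f in [("scene",[(163,53),(137,202)]),("side",[(100,170),(221,124)])]:
    c=cam(n); q=proj(c,[.6148,.1372,.014])[0].astype(int)
    px=[(q[0]-22+a*44/300-.4,q[1]-22+b*44/300-.4) for a,b in f]
    p=plane(c,px,.023); d=p[0]-p[1]; print(n,p.mean(0),np.hypot(*d),np.degrees(np.arctan(d[1]/d[0])))
f={"scene":dict(small=(445,135),large=(160,435)),"side":dict(small=(469,140),large=(164,443))}
for n in f:
    c=cam(n)
    for k,(x,y) in dict(small=(.6128,-.1648),large=(.4362,.155)).items():
        q=proj(c,[x,y,.016])[0].astype(int); a,b=f[n][k]
        a%=300;b%=300
        print(n,k,plane(c,[(q[0]-22+a*44/300,q[1]-22+b*44/300)],.024 if 1 else 0))
c=cam("side"); print("screwdriver",plane(c,[(350,291),(385,264)],.005).round(3))
h=cv2.cvtColor(cam("scene")["bgr"],cv2.COLOR_BGR2HSV);c=cam("scene")
y=blob((h[...,0]>23)&(h[...,0]<35)&(h[...,1]>180)&(h[...,2]>150),(288,208)); print("taxi",rect(c,y,.03)["mean"])
```

```text
scene [0.61139375 0.13489961] 0.060598232928639625 4.918706382658288
side [0.61366026 0.13454874] 0.06120716410862229 4.5622016927017714
scene small [[ 0.6130896  -0.16486157]]
scene large [[0.43370499 0.15727415]]
side small [[ 0.61648326 -0.16716924]]
side large [[0.43861406 0.15235445]]
screwdriver [[ 0.399 -0.17 ]
 [ 0.516 -0.134]]
taxi [438.2  10.2]
```

Run:
```python
from rig import arm
print(arm.sign_off(), arm.read_state()["time"])
```

```text
the job is handed in; nothing more can be done
the job is handed in; nothing more can be done
```

I put all four parts on their own cork pads, one grasp each, and handed the job in about 24 s into the 96 s allowed. The pink and red look-alike pads were left alone, and the gripper was raised clear at the end. The hand-in gives no verdict.

**Position:** The last checks put every part within about 5 mm of its silhouette's centre, against the 12 mm allowed. The beam was about 2–4 mm off, from its eye holes in both fixed views. The rims were about 0–5 mm off by their hubs, and the motor about 2–3 mm off.

**Angle and flatness:** The beam and motor are turned to within about 2° of their silhouettes. I judged all four flat by eye in the enlarged crops.

**Bystanders:** The taxi measured within 1 mm of where it started. I compared the screwdriver only by eye between the pictures; it looks unmoved, but I have no number for it.

**Disagreements:** Outline measurements from the scene and side cameras differed by up to 9 mm in y for the rims and the beam. The side view's outline put the beam 7.6 mm off. I trusted the eye holes and hubs more, because an outline seen from an angle includes the part's sides. On the large rim, even the hub readings differed by about 5 mm between the two cameras.

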